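# Drive a rolling-mill bearing cup square and cap it

### The job

Drive the steel bearing cup that is just started in the green block fully home, flush with the block's face, using the wooden drift alone and pressing on opposite sides of the rim in turn, a little at a time, so that it goes in square and never cocks over. Then stand the drift upright on the bench clear of the block, let go, and only then put the metal cap into the cup and press it until its flange is down on the block. Leave the jar, brick and dish where they are.

Things in the scene. Friction and masses are not known exactly. Their poses are not given: they have to be found in the camera images.
- block: Green cast bearing block fixed to the bench: 160 x 160 mm, 55 mm high, flat top, with a bolted foot (50 mm wide, 14 mm high, reaching 109 mm from the centre) on its +y and -y sides and a 102 mm bore, 34 mm deep, in its top. Origin: centre of its underside, on the bench; z up, x and y along its sides.
- bore (a point): Centre of the bore's mouth, at the height of the block's top face (55 mm above the bench). Axes as the block's, z up.
- cup: Steel bearing cup, a plain ring: outside 100 mm, inside 76 mm (flat rim 12 mm wide), 30 mm high, started in the bore, 14 to 16 mm proud, up to 2 degrees out of square. Tight fit: yields at about 7 N (10 to 15 N at 20 mm/s) and stays where left. Flush with the block's face is fully home; it goes no deeper. Origin: centre of its underside; z up along its axis.
- cup_top (a point): Centre of the cup's upper rim plane, 30 mm above its origin; its height above bore is how far the cup stands proud. Pressed at one point of the rim, the cup sinks and also tips towards that point, the far side staying or rising a little; so press first one side, then the one across from it, a few mm at a time. Axes as the cup's.
- drift: Wooden drift standing upright: round head 50 mm across, 40 mm high, flat below; above it a round shaft 26 mm across, up to 95 mm. 0.15 to 0.3 kg. Grip the shaft just above the head, drive with the underside. Centred over the rim, the head overlaps the block's face too and stops there, so that side cannot go below flush. Origin: centre of its underside; z up.
- cap: Aluminium cap, spigot down: spigot 70 mm across, 14 mm long (goes into the cup's 76 mm hole), then a flange 124 mm across, 8 mm thick, then a round knob 34 mm across from 22 to 60 mm. 0.25 to 0.5 kg. Laid in, it rests on the retainer with its flange 8 mm above the block; 10 to 20 N presses it down to stay. Origin: centre of the spigot's underside; z up.
- retainer_top (a point): Centre of the top of a brass disc, 36 mm across, in the middle of the bore, at first 6 mm below the block's face. It slides down stiffly (about 8 N) when pressed by the cap and stays where it is left.
- jar: Bystander: closed glass jar 72 mm across, 85 mm high. Origin: centre of its underside.
- firebrick: Bystander: soldering brick 75 x 55 x 40 mm. Origin: centre of its underside.
- dish: Bystander: white ceramic bowl 90 mm across, 28 mm high. Origin: centre of its underside.
Things that resemble listed ones, but are neither listed nor needed, are in the scene too. There is more than one size of the drift; the one meant has the size given above.

How it is judged:
By the outcome, as a careful person would: the job done as asked, in the order asked, and still so for the second after the job is handed in, with the robot touching nothing.
It also fails if it takes over 72 s, if anything falls off the work surface, if the arm or the gripper's body presses on something with over 40 N, if the wrist force passes 120 N, or if a joint passes its speed limit or range.

### The arm

A 6-joint arm with a two-finger parallel gripper is mounted at the origin on the work surface. World frame = base frame: x ahead of the robot, y to its left, z up, the work surface at z = 0. Lengths are in m, angles in rad, forces in N, time in s.
With the tool pointing down it reaches from about 0.35 to 0.775 m from the base axis. Payload 7.3 kg.
Tool frame: the origin (TCP) lies at the centre of the arm's flange, where the gripper is bolted on; the fingertips stand 178 mm ahead of it and the grasp point (between the pads) lies 159 mm ahead of it (tip_extent is the distance from the TCP to the fingertips, in m); z points along the fingers, y is the line along which they close (so a half turn about z gives the same grasp; the last joint's range is limited). The gripper opens to 92 mm and grips with 3 to 60 N. Pads are 19 mm wide; open, the fingers measure 130 mm over their backs; the gripper's body (75 mm by 190 mm) begins 47 mm behind the grasp point.
Start: joints at [-1.29, 0.342, 1.524, -0, 1.275, -0.146], TCP at [0.217, -0.478, 0.405] pointing down, gripper open.
Joint ranges: [-2.53, 2.53], [-0.77, 2.02], [0.04, 2.7], [-1, 4.14], [0.28, 2.66], [-3.11, 3.11]. Speed limits (rad/s): [2.57, 2.57, 3.14, 3.14, 3.14, 3.14].

### API

Orientations are given as [roll, pitch, yaw] about the fixed x, y, z axes, in that order (R = Rz(yaw) Ry(pitch) Rx(roll)).
In Python, from cell import * gives the robot as it stands.
- The arm moves only by the tool arm_command, never from a script. Its arguments are lists of equal length, an entry for each row: "xyz": the shift along the world's x, y, z in mm, a list of three; "spin": the turn about the world's z in degrees. In form: {"xyz": [[tx, ty, tz], ...], "spin": [spin, ...]}. A call has 1 to 20 rows; each row shifts and turns the commanded pose from where the row before left it; what a row does not reach is not made up. A row lasts 1/10 s, in which the tool goes at most 50 mm and 8.59 degrees, less where a joint would pass 70% of its speed; a pose out of reach is approached as far as the arm can. A call with a gripper value outside its range is refused whole. "jaw" is the opening, from -1 (shut) to 1 (fully open), set as the call begins (left out, the last holds). The fingers move at their own pace and stop on an object; "squeeze" is the grip in N (left out, the last holds). Time passes only in rows, so rows that do not move let the fingers close. It gives the time, the measured TCP pose, the force, the opening and the grip force at its end, in the units of the state.
- observe(): the state, without advancing time (a new reading comes with each control period).
- read_camera(name): name is "side" or "top" or "wrist"; returns a dict with "img" (420x560x3 uint8, red, green, blue), "depth" (420x560 float32, m along the optical axis (not along the pixel's ray), 0 where there is no reading), "fx", "fy", "cx", "cy" (pixels), "dist_coeffs" ([k1, k2, p1, p2, k3] as OpenCV has them; the pictures are not rectified), "world_from_camera" (4x4, takes a point from camera to world coordinates). Camera axes: x right, y up, looking along -z (the intrinsics and any distortion apply to the point x, -y, -z); pixel columns grow to the right and rows downward; lengths in m; the calibration is good to about 2 mm. A picture is of the moment at which its call begins.
- hand_in(): hands the job in; it is judged then, once.
The state is a dict: "time": time; "qpos": joint angles; "qvel": joint speeds; "joint_efforts": joint torques, N m; "tool_pos": TCP position; "tool_rot": TCP orientation; "contact_force": force on the tool from outside, world axes, zero at the start; "torque": the same for the moment, N m; "opening": finger opening in m; "grip_force": force on a finger pad.
Only numpy, scipy, OpenCV 4.12 (cv2) and the standard library are available. Lean on these libraries where they do the work, as an engineer would, in place of code of your own. Each camera call takes 0.05 s, during which the arm holds its last target. There are 200 camera calls.

## Working session

There is one attempt and no reset: what is moved stays moved. The work goes in short steps, Python scripts to look and compute and a tool call to move; the robot and the scene stay as the last step left them, time stands still between calls to the robot, and variables do not carry over. Pictures are saved under pics/ and viewed, at most 10 in all, crops included, and the job is handed in when it is done.

Besides the shell and the picture viewer there is one more tool, called after ">>>" as name(argument=value, ...) on one line, values as JSON. arm_command: Moves the arm, as the interface text tells. Its arguments: {"type":"object","properties":{"xyz":{"type":"array","items":{"type":"array","items":{"type":"number"}}},"spin":{"type":"array","items":{"type":"number"}},"jaw":{"type":"number"},"squeeze":{"type":"number"}},"required":["xyz","spin"]}

```bash
mkdir -p pics; cat > h.py <<'E'
from cell import *
import numpy as np, cv2
def shot(n):
    d=read_camera(n); np.savez('pics/'+n+'.npz',**d); return d
def load(n): return dict(np.load('pics/'+n+'.npz'))
def cloud(d):
    H,W=d['depth'].shape
    u,v=np.meshgrid(np.arange(W),np.arange(H))
    K=np.array([[d['fx'],0,d['cx']],[0,d['fy'],d['cy']],[0,0,1]],float)
    p=cv2.undistortPoints(np.stack([u,v],-1).reshape(-1,1,2).astype(np.float64),K,np.array(d['dist_coeffs'],float)).reshape(H,W,2)
    z=d['depth']; P=np.stack([p[...,0]*z,-p[...,1]*z,-z],-1)
    T=np.array(d['world_from_camera']); Q=P@T[:3,:3].T+T[:3,3]; Q[z==0]=np.nan
    return Q
E
python3 - <<'E'
from h import *
for n in ['top','side']:
    d=shot(n); cv2.imwrite(f'pics/{n}0.png',cv2.resize(d['img'][...,::-1],(784,588)))
    Q=cloud(d); print(n,d['world_from_camera'][:3,3], np.nanmin(Q,(0,1)),np.nanmax(Q,(0,1)))
s=observe();print(s['time'],s['tool_pos'],s['tool_rot'],s['contact_force'],s['opening'])
E
```

```text
top [ 0.53741762 -0.00993292  1.01709023] [-0.26200899 -1.35735958 -0.76670324] [1.63733222 1.45843428 0.42090631]
side [0.09831263 0.53140942 0.85496792] [-0.00284666 -2.02635846 -0.77051952] [1.64509198 0.61098662 0.61924928]
0.1 [ 0.21732785 -0.47778877  0.40411847] [-3.14026384e+00 -1.99172988e-04  4.26814985e-01] [-1.14911267  1.25645409  0.06712945] 0.09181193736373833
```

View pics/top0.png

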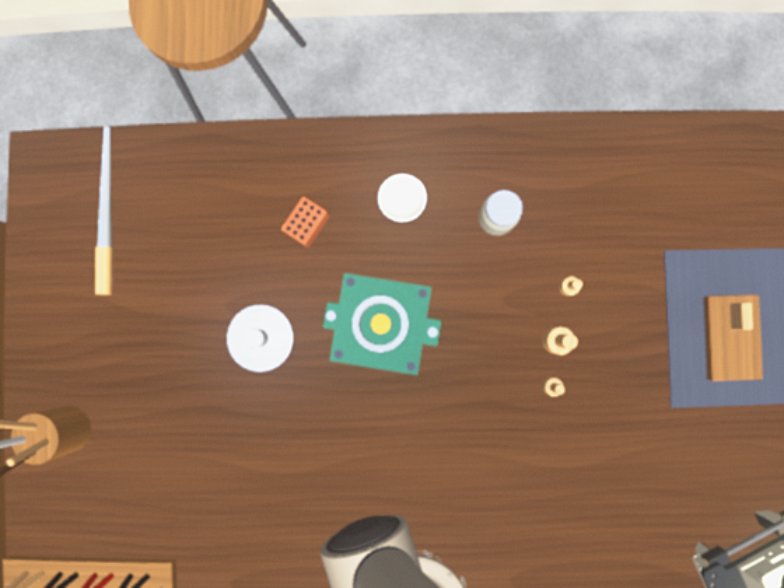

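View pics/side0.png

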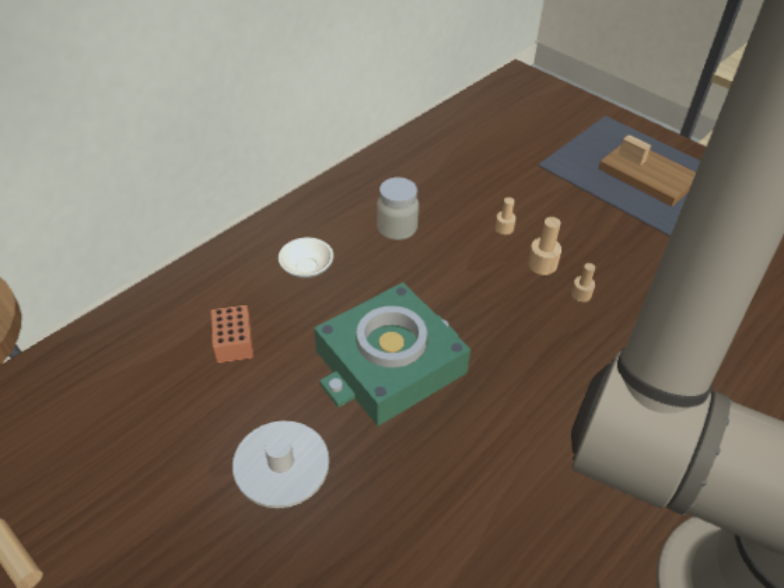

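The top view (784×588) shows three drifts at (571,286), (562,341) and (554,387). The middle one is clearly the largest. The cap is at (260,338), the block and cup at (380,324), the brick at (304,221), the dish at (402,197) and the jar at (501,212). I'll measure these and check the drift in a crop.

```bash
cat >> h.py <<'E'
def circ(p):
    c=cv2.minEnclosingCircle((p[:,:2]*1000).astype(np.float32)); return np.round(c[0],1),round(c[1],1)
def near(Q,c,r,z0,z1):
    P=Q.reshape(-1,3); return P[(np.hypot(P[:,0]-c[0],P[:,1]-c[1])<r)&(P[:,2]>z0)&(P[:,2]<z1)]
def lsq(p):
    A=np.c_[2*p[:,:2],np.ones(len(p))];s=np.linalg.lstsq(A,(p[:,:2]**2).sum(1),rcond=None)[0];return s[:2]*1e3,1e3*np.sqrt(s[2]+s[0]**2+s[1]**2)
def plane(p,c):
    A=np.c_[p[:,:2]-c[:2],np.ones(len(p))]
    for _ in range(3):
        s=np.linalg.lstsq(A,p[:,2],rcond=None)[0]; r=p[:,2]-A@s; k=abs(r)<max(.0015,2*r.std()); A,p=A[k],p[k]
    return np.round(np.degrees(s[:2]),2),round(s[2]*1e3,2),len(p)
E
python3 - <<'E'
from h import *
d=load('top');Q=cloud(d);S=cloud(load('side'))
for n,(u,v) in dict(bench=(420,450),dA=(571,286),dM=(562,341),dC=(554,387),cap=(260,338),cup=(380,324),brick=(304,221),dish=(402,197),jar=(501,212)).items():
    c=Q[int(v/1.4),int(u/1.4)]; print(n,np.round(c*1000,1))
    if n[0]=='d' and n!='dish':
        for q,l in ((Q,'top'),(S,'side')):
            for z in ((.02,.032),(.033,.045),(.05,.083),(.085,.105)):
                p=near(q,c,.05,*z)
                if len(p)>5: print(l,z,len(p),circ(p),np.round(np.median(p[:,2])*1e3,1))
    if n=='cap':
        for q in (Q,S):
            p=near(q,c,.09,.015,.03);print('flange',len(p),circ(p),np.median(p[:,2]),plane(p,c)); p=near(q,c,.04,.052,.07);print('knob',len(p),circ(p),np.median(p[:,2]))
    if n=='cup':
        for q in (Q,S):
            p=near(q,c,.058,.063,.08);print('rim',len(p),circ(p),plane(p,c))
            p=near(q,c,.125,.048,.060);print('block',len(p),cv2.minAreaRect((p[:,:2]*1e3).astype(np.float32)),np.median(p[:,2]))
            p=near(q,c,.017,.03,.06);print('ret',len(p),np.median(p,0))
im=d['img'][170:300,360:450,::-1];cv2.imwrite('pics/crop.png',cv2.resize(im,None,fx=4,fy=4,interpolation=cv2.INTER_CUBIC))
E
```

```text
bench [nan nan nan]
dA [ 603.8 -299.4   51.6]
top (0.02, 0.032) 84 (array([ 604.9, -307. ]), 17.2) 27.2
top (0.033, 0.045) 12 (array([ 604.6, -306.9]), 8.5) 39.0
top (0.05, 0.083) 47 (array([ 605.1, -308.1]), 8.8) 63.3
side (0.02, 0.032) 89 (array([ 603.6, -304.8]), 18.5) 25.4
side (0.033, 0.045) 30 (array([ 603.1, -304.6]), 9.0) 39.0
side (0.05, 0.083) 53 (array([ 604.1, -305.6]), 9.7) 59.3
dM [ 506.9 -269.1   92.2]
top (0.02, 0.032) 20 (array([ 507.6, -274.4]), 23.7) 24.5
top (0.033, 0.045) 180 (array([ 506.2, -280.7]), 25.0) 40.2
top (0.05, 0.083) 40 (array([ 506.2, -278.6]), 12.5) 66.8
top (0.085, 0.105) 100 (array([ 506. , -281.6]), 13.0) 95.3
side (0.02, 0.032) 82 (array([ 501.5, -277.5]), 24.7) 26.1
side (0.033, 0.045) 195 (array([ 502.7, -279.4]), 25.3) 37.8
side (0.05, 0.083) 126 (array([ 501.7, -278.1]), 13.1) 68.6
side (0.085, 0.105) 101 (array([ 502.5, -280.5]), 13.9) 92.4
dC [ 423.4 -262.    53.7]
top (0.02, 0.032) 80 (array([ 420.3, -269.3]), 16.7) 27.0
top (0.033, 0.045) 10 (array([ 421.4, -266.6]), 8.0) 38.2
top (0.05, 0.083) 50 (array([ 420. , -269.8]), 8.8) 63.2
sid
[... 464 characters left out ...]
t64(20.22), 2565)
knob 279 (array([519.9, 275.8]), 18.1) 0.058100101344980226
cup [543.4  46.8  50.4]
rim 543 (array([542.5,  45. ]), 49.9) (array([-1.09, -0.02]), np.float64(70.64), 493)
block 2826 ((543.7152099609375, 45.019500732421875), (160.5188751220703, 157.63528442382812), 79.6111068725586) 0.05534517557482388
ret 137 [0.54333058 0.04674755 0.04934384]
rim 777 (array([542.5,  47.8]), 51.7) (array([-1.22,  0.15]), np.float64(68.29), 668)
block 3721 ((542.3382568359375, 46.9493293762207), (161.85601806640625, 164.53541564941406), 79.8553237915039) 0.05332730759522719
ret 172 [0.54283439 0.0475891  0.04736877]
brick [737.5 183.3  43.3]
dish [786.2   1.8   6.3]
jar [ 734.2 -170.2   89.8]
```

View pics/crop.png

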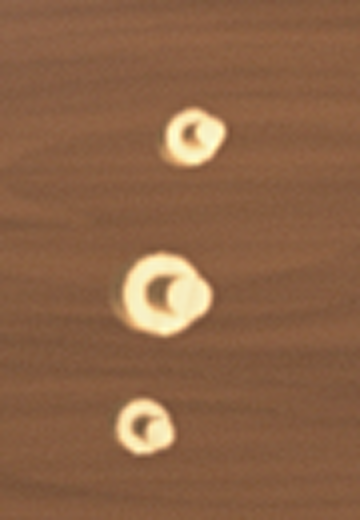

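The crop shows three drifts. The middle one (160,293) has a 50 mm head and 26 mm shaft, and it is 95 mm tall in the cloud. The others are only 65 mm tall with 35 mm heads. So the middle one is the drift, at about (504,-280).

>>> arm_command(xyz=[[28,20,0],[28,20,0],[29,20,0],[29,20,0],[29,20,0],[29,20,0],[29,20,0],[29,20,0],[29,19,-20],[28,19,-30],[0,0,-30],[0,0,0]], spin=[-2.5,-2.5,-2.5,-2.5,-2.5,-2.5,-2.5,-2.5,-2.5,-2,0,0], jaw=1)

```text
time: 1.3
tool_pos: [0.5039, -0.2784, 0.3202]
tool_rot: [-3.136, 0.008, 0.001]
contact_force: [-0.9, 0.2, -0.9]
opening: 0.0917
grip_force: 0.0
```

```bash
python3 - <<'E'
from h import *
d=shot('wrist');Q=cloud(d)
s=observe();print(s['time'],s['tool_pos'],s['tool_rot'],s['contact_force'])
c=np.array([.504,-.280])
for z in ((.033,.045),(.085,.105)):
    p=near(Q,c,.045,*z);print(len(p), circ(p) if len(p) else '',np.median(p[:,2]) if len(p) else '')
cv2.imwrite('pics/w0.png',d['img'][...,::-1])
E
```

```text
1.35 [ 0.50408291 -0.27938262  0.32288443] [-3.13866418e+00  4.35046559e-03  1.56397286e-06] [-0.49618636 -0.13893975  0.759935  ]
1246 (array([ 502.7, -282.9]), 24.9) 0.03994031228005565
998 (array([ 502.7, -282.8]), 12.9) 0.09484522932401723
```

>>> arm_command(xyz=[[-1,-2,-20],[0,0,-30],[0,0,-30],[0,0,-20],[0,0,0],[0,0,0]], spin=[0,0,0,0,0,0], jaw=1)

```text
time: 1.95
tool_pos: [0.5036, -0.2829, 0.2265]
tool_rot: [3.14, -0.002, -0.002]
contact_force: [0.7, -0.7, -0.1]
opening: 0.0917
grip_force: 0.0
```

>>> arm_command(xyz=[[0,0,0],[0,0,0],[0,0,0],[0,0,0],[0,0,0],[0,0,0],[0,0,0],[0,0,0],[0,0,0],[0,0,0]], spin=[0,0,0,0,0,0,0,0,0,0], jaw=-1, squeeze=50)

```text
time: 2.95
tool_pos: [0.5033, -0.2819, 0.2246]
tool_rot: [3.142, 0.0, -0.001]
contact_force: [0.1, -0.4, -1.6]
opening: 0.0252
grip_force: 49.9
```

>>> arm_command(xyz=[[0,0,15],[0,0,30],[0,0,30],[0,15,20],[0,30,0],[0,40,0],[0,40,0],[-1,40,0],[-1,40,0],[-1,40,0],[-1,40,0],[0,30,0],[0,13,0],[0,0,0],[0,0,0],[0,0,0],[0,0,0]], spin=[0,0,0,0,0,0,0,0,0,0,0,0,0,0,0,0,0])

```text
time: 4.65
tool_pos: [0.4995, 0.0449, 0.3197]
tool_rot: [3.141, 0.0, -0.003]
contact_force: [-0.3, -0.8, -2.4]
opening: 0.0253
grip_force: 49.9
```

```bash
cat > look.py <<'E'
from h import *
import sys
s=observe();print(round(s['time'],2),np.round(s['tool_pos']*np.array(1000.) if 0 else np.array(s['tool_pos'])*1e3,1),np.round(s['contact_force'],1),np.round(s['torque'],2))
c=np.array([.543,.0463])
for n in ('top','side'):
    Q=cloud(shot(n)); p=near(Q,c,.052,.0565 if n=='top' else .0545,.08); r=np.hypot(*(p[:,:2]-c).T); p=p[(r>.037)&(r<.051)]
    z=np.median(near(Q,c,.075,.04,.0565 if n=='top' else .0545)[:,2]) 
    # only points off the drift
    b=near(Q,c,.085,.05,.0575); rb=np.hypot(*(b[:,:2]-c).T); b=b[rb>.056]
    print(n,'rim slope deg/height',plane(p,c),'face',round(np.median(b[:,2])*1e3,1))
    D=near(Q,np.array(s['tool_pos'])[:2],.045,.10,.145);print('drift',len(D),circ(D) if len(D) else '')
if len(sys.argv)>1:
    ims=[load(n)['img'][90:370,120:480,::-1] for n in ('top','side')]
    cv2.imwrite(sys.argv[1],np.hstack(ims))
E
python3 look.py pics/l1.png
```

```text
4.65 [499.5  44.9 319.7] [-0.3 -0.8 -2.4] [-0.02 -0.    0.02]
top rim slope deg/height (array([-0.9, -0.2]), np.float64(70.9), 225) face 55.2
drift 0 
side rim slope deg/height (array([ 0.22, -0.24]), np.float64(67.67), 389) face 53.3
drift 510 (array([498. ,  48.3]), 25.0)
```

View pics/l1.png

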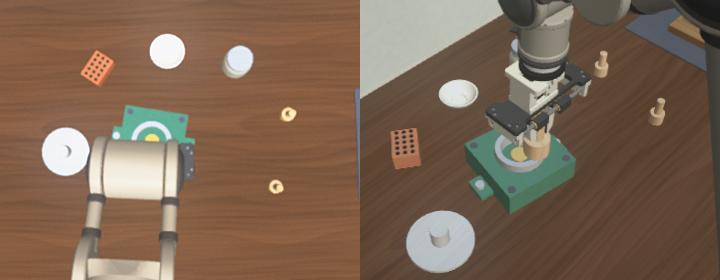

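>>> arm_command(xyz=[[0,1,-10],[0,0,-8],[0,0,-4],[0,0,-1],[0,0,-1],[0,0,-1],[0,0,-1],[0,0,-1],[0,0,0],[0,0,0]], spin=[0,0,0,0,0,0,0,0,0,0])

```text
time: 5.75
tool_pos: [0.4993, 0.0471, 0.2928]
tool_rot: [3.142, 0.0, -0.001]
contact_force: [-2.0, 0.7, 2.5]
opening: 0.0254
grip_force: 49.9
```

>>> arm_command(xyz=[[0,0,10],[22,0,0],[33,0,0],[33,0,0],[0,0,-4],[0,0,-3],[0,0,-1],[0,0,-1],[0,0,-1],[0,0,-1],[0,0,-1],[0,0,0],[0,0,0]], spin=[0,0,0,0,0,0,0,0,0,0,0,0,0])

```text
time: 7.05
tool_pos: [0.5872, 0.0471, 0.2909]
tool_rot: [3.141, 0.0, -0.001]
contact_force: [-2.5, 0.5, 2.0]
opening: 0.0252
grip_force: 49.9
```

```bash
python3 look.py
```

```text
7.05 [587.2  47.1 290.9] [-2.5  0.5  2. ] [0.08 0.68 0.05]
top rim slope deg/height (array([ 0.67, -0.19]), np.float64(67.61), 178) face 55.2
drift 0 
side rim slope deg/height (array([ 0.06, -0.41]), np.float64(64.39), 596) face 53.4
drift 475 (array([583.7,  50. ]), 30.9)
```

>>> arm_command(xyz=[[0,0,10],[-22,-1,0],[-33,0,0],[-33,0,0],[0,0,-5],[0,0,-3],[0,0,-1],[0,0,-1],[0,0,-1],[0,0,-1],[0,0,-1],[0,0,0],[0,0,0]], spin=[0,0,0,0,0,0,0,0,0,0,0,0,0])

```text
time: 8.45
tool_pos: [0.4999, 0.0461, 0.2881]
tool_rot: [3.141, -0.002, -0.001]
contact_force: [2.5, -0.6, 2.5]
opening: 0.0252
grip_force: 49.9
```

>>> arm_command(xyz=[[0,0,10],[22,0,0],[33,0,0],[33,0,0],[0,0,-5],[0,0,-3],[0,0,-1],[0,0,-1],[0,0,-1],[0,0,-1],[0,0,0],[0,0,0]], spin=[0,0,0,0,0,0,0,0,0,0,0,0])

```text
time: 9.65
tool_pos: [0.587, 0.0462, 0.2857]
tool_rot: [3.142, 0.001, -0.001]
contact_force: [-2.7, -0.1, 1.4]
opening: 0.0256
grip_force: 49.9
```

```bash
python3 look.py
```

```text
9.65 [587.   46.2 285.7] [-2.7 -0.1  1.4] [0.06 0.56 0.03]
top rim slope deg/height (array([-0.12, -0.73]), np.float64(62.06), 174) face 55.0
drift 0 
side rim slope deg/height (array([-0.44, -0.25]), np.float64(59.45), 548) face 53.3
drift 371 (array([585.2,  48.2]), 32.0)
```

>>> arm_command(xyz=[[0,0,10],[-22,0,0],[-33,0,0],[-33,0,0],[0,0,-5],[0,0,-3],[0,0,-1],[0,0,-1],[0,0,-1],[0,0,-1],[0,0,-1],[0,0,0],[0,0,0]], spin=[0,0,0,0,0,0,0,0,0,0,0,0,0])

```text
time: 11.05
tool_pos: [0.4999, 0.046, 0.283]
tool_rot: [3.141, -0.002, -0.001]
contact_force: [4.0, -0.2, 2.2]
opening: 0.0252
grip_force: 49.9
```

>>> arm_command(xyz=[[0,0,10],[22,0,0],[33,0,0],[33,0,0],[0,0,-5],[0,0,-3],[0,0,-1],[0,0,-1],[0,0,-1],[0,0,-1],[0,0,0],[0,0,0]], spin=[0,0,0,0,0,0,0,0,0,0,0,0])

```text
time: 12.25
tool_pos: [0.587, 0.0461, 0.2807]
tool_rot: [3.142, 0.001, -0.001]
contact_force: [-2.4, -0.6, 2.6]
opening: 0.0254
grip_force: 49.9
```

>>> arm_command(xyz=[[0,0,10],[-22,0,0],[-33,0,0],[-33,0,0],[0,0,-5],[0,0,-3],[0,0,-1],[0,0,-1],[0,0,-1],[0,0,-1],[0,0,-1],[0,0,0],[0,0,0]], spin=[0,0,0,0,0,0,0,0,0,0,0,0,0])

```text
time: 13.55
tool_pos: [0.5001, 0.046, 0.2794]
tool_rot: [3.141, -0.003, -0.001]
contact_force: [-1.6, -0.2, 12.5]
opening: 0.0256
grip_force: 49.9
```

>>> arm_command(xyz=[[0,0,10],[22,0,0],[33,0,0],[33,0,0],[0,0,-5],[0,0,-2],[0,0,-1],[0,0,-1],[0,0,-1],[0,0,0],[0,0,0]], spin=[0,0,0,0,0,0,0,0,0,0,0])

```text
time: 14.65
tool_pos: [0.5869, 0.0461, 0.2795]
tool_rot: [3.141, -0.002, -0.001]
contact_force: [-1.6, -0.7, 6.3]
opening: 0.0255
grip_force: 49.9
```

>>> arm_command(xyz=[[0,0,8],[-22,0,0],[-33,0,0],[-33,0,0],[0,0,-4],[0,0,-2],[0,0,-1],[0,0,-1],[0,0,0],[0,0,0]], spin=[0,0,0,0,0,0,0,0,0,0])

```text
time: 15.65
tool_pos: [0.5, 0.0461, 0.2793]
tool_rot: [3.141, -0.001, -0.001]
contact_force: [-5.2, -0.3, 15.2]
opening: 0.0252
grip_force: 49.9
```

>>> arm_command(xyz=[[0,0,8],[22,22,0],[22,22,0],[0,0,0],[0,0,-4],[0,0,-2],[0,0,-1],[0,0,-1],[0,0,0],[0,0,0]], spin=[0,0,0,0,0,0,0,0,0,0])

```text
time: 16.65
tool_pos: [0.5429, 0.0896, 0.2795]
tool_rot: [-3.141, -0.001, -0.002]
contact_force: [-4.9, 1.6, 11.4]
opening: 0.0253
grip_force: 49.9
```

>>> arm_command(xyz=[[0,0,8],[0,-22,0],[0,-33,0],[0,-33,0],[0,0,-4],[0,0,-2],[0,0,-1],[0,0,-1],[0,0,0],[0,0,0]], spin=[0,0,0,0,0,0,0,0,0,0])

```text
time: 17.65
tool_pos: [0.543, 0.002, 0.2794]
tool_rot: [3.139, -0.0, 0.001]
contact_force: [-6.5, -7.6, 10.5]
opening: 0.0252
grip_force: 49.9
```

>>> arm_command(xyz=[[0,0,8],[0,0,22],[0,-20,30],[0,-40,0],[0,-40,0],[0,-20,0],[0,0,0],[0,0,0]], spin=[0,0,0,0,0,0,0,0])

```text
time: 18.45
tool_pos: [0.5433, -0.1172, 0.3376]
tool_rot: [-3.141, 0.001, -0.001]
contact_force: [-0.9, 0.3, -3.5]
opening: 0.0253
grip_force: 49.9
```

```bash
python3 - <<'E'
from h import *
s=observe();print(s['time'],s['tool_pos'])
c=np.array([.543,.0463])
for n in ('top','side'):
    Q=cloud(shot(n)); p=near(Q,c,.1,.045,.065); r=np.hypot(*(p[:,:2]-c).T)
    print(n,'rim',plane(p[(r>.039)&(r<.049)],c),'face',plane(p[(r>.055)&(r<.075)],c))
    R=near(Q,c,.016,.02,.056);print('ret',np.median(R,0))
cv2.imwrite('pics/l2.png',np.hstack([load(n)['img'][90:370,120:480,::-1] for n in ('top','side')]))
E
```

```text
18.45 [ 0.54332765 -0.11722786  0.33755815]
top rim (array([ 0.36, -0.2 ]), np.float64(55.34), 365) face (array([-0.05, -0.01]), np.float64(55.52), 1143)
ret [0.54324283 0.04670816 0.04931237]
side rim (array([0.2 , 0.17]), np.float64(53.39), 482) face (array([0.02, 0.09]), np.float64(53.38), 1422)
ret [0.54234502 0.04758146 0.04657783]
```

View pics/l2.png

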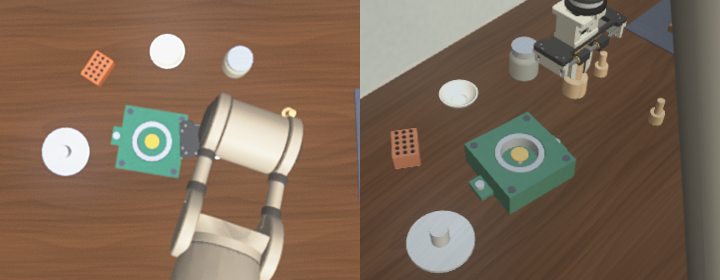

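>>> arm_command(xyz=[[4,30,0],[10,40,0],[10,40,0],[10,40,-20],[10,14,-20],[0,0,-10],[0,0,-6],[0,0,-2],[0,0,-1],[0,0,-1],[0,0,-1],[0,0,-1],[0,0,0],[0,0,0]], spin=[0,0,0,0,0,0,0,0,0,0,0,0,0,0])

```text
time: 19.95
tool_pos: [0.587, 0.0456, 0.2795]
tool_rot: [-3.141, -0.002, -0.002]
contact_force: [-8.8, 2.5, 19.3]
opening: 0.0251
grip_force: 50.0
```

>>> arm_command(xyz=[[0,0,10],[-22,0,0],[-33,0,0],[-33,0,0],[0,0,-5],[0,0,-2],[0,0,-1],[0,0,-1],[0,0,-1],[0,0,0],[0,0,0]], spin=[0,0,0,0,0,0,0,0,0,0,0])

```text
time: 21.05
tool_pos: [0.5006, 0.0455, 0.279]
tool_rot: [3.14, -0.004, -0.001]
contact_force: [-7.8, -2.4, 25.5]
opening: 0.0251
grip_force: 50.0
```

>>> arm_command(xyz=[[0,0,10],[22,0,0],[33,0,0],[33,0,0],[0,0,-5],[0,0,-2],[0,0,-1],[0,0,-1],[0,0,-1],[0,0,0],[0,0,0]], spin=[0,0,0,0,0,0,0,0,0,0,0])

```text
time: 22.15
tool_pos: [0.5887, 0.0457, 0.2793]
tool_rot: [3.141, -0.009, -0.001]
contact_force: [1.3, -1.8, 13.8]
opening: 0.0255
grip_force: 50.0
```

>>> arm_command(xyz=[[0,0,10],[0,-10,52],[-10,-40,0],[-12,-40,0],[-12,-40,0],[-10,-34,0],[0,0,0],[0,0,0],[0,0,0]], spin=[0,0,0,0,0,0,0,0,0])

```text
time: 23.05
tool_pos: [0.5433, -0.1166, 0.3347]
tool_rot: [-3.141, 0.001, -0.0]
contact_force: [0.7, 0.3, -2.0]
opening: 0.0248
grip_force: 50.0
```

```bash
python3 - <<'E'
from h import *
s=observe();print(s['time'],s['tool_pos'],s['tool_rot'])
c=np.array([.543,.0463])
for n in ('top','side'):
    Q=cloud(shot(n)); p=near(Q,c,.1,.045,.065); r=np.hypot(*(p[:,:2]-c).T)
    print(n,'rim',plane(p[(r>.039)&(r<.049)],c),'face',plane(p[(r>.055)&(r<.075)],c))
Q=cloud(load('side'));P=near(Q,np.array(s['tool_pos'])[:2],.05,.07,.11)
for z in np.arange(.058,.112,.006):
    p=near(Q,np.array(s['tool_pos'])[:2],.05,z,z+.006); print(round(z,3),len(p),circ(p) if len(p)>3 else '')
E
```

```text
23.05 [ 0.54333579 -0.11660236  0.33473614] [-3.14104877e+00  6.32566964e-04 -3.02619376e-04]
top rim (array([0.28, 0.05]), np.float64(55.3), 376) face (array([ 0.11, -0.11]), np.float64(55.52), 1149)
side rim (array([-0.02,  0.33]), np.float64(53.16), 478) face (array([0.04, 0.12]), np.float64(53.36), 1423)
0.058 0 
0.064 0 
0.07 0 
0.076 0 
0.082 0 
0.088 0 
0.094 0 
0.1 0 
0.106 25 (array([ 539.1, -111.1]), 23.6)
```

>>> arm_command(xyz=[[-8,-22,0],[-15,-40,-10],[-15,-40,-20],[0,0,-30],[0,0,-25],[0,0,-14],[0,0,-6],[0,0,-2],[0,0,-1],[0,0,0],[0,0,0]], spin=[0,0,0,0,0,0,0,0,0,0,0])

```text
time: 24.25
tool_pos: [0.5056, -0.2193, 0.2277]
tool_rot: [3.141, -0.001, -0.001]
contact_force: [0.2, 0.0, -2.5]
opening: 0.0251
grip_force: 50.0
```

>>> arm_command(xyz=[[0,0,-1],[0,0,-1],[0,0,-1],[0,0,-0.5],[0,0,0],[0,0,0]], spin=[0,0,0,0,0,0])

```text
time: 24.85
tool_pos: [0.5053, -0.2194, 0.2245]
tool_rot: [3.141, -0.001, -0.001]
contact_force: [-2.9, 1.8, 7.4]
opening: 0.0253
grip_force: 50.0
```

>>> arm_command(xyz=[[0,0,0],[0,0,0],[0,0,0],[0,0,0],[0,0,0],[0,0,0]], spin=[0,0,0,0,0,0], jaw=1)

```text
time: 25.45
tool_pos: [0.5054, -0.2194, 0.2233]
tool_rot: [3.142, 0.0, -0.001]
contact_force: [0.4, -0.7, 0.0]
opening: 0.069
grip_force: 0.0
```

>>> arm_command(xyz=[[0,0,15],[0,0,35],[0,0,35],[0,30,15],[0,48,0],[0,48,0],[2,48,0],[2,48,0],[2,48,0],[2,48,0],[2,48,0],[2,48,0],[2,48,0],[2,33,0],[0,0,0],[0,0,0],[0,0,0]], spin=[0,0,0,0,0,0,0,0,0,0,0,0,0,0,0,0,0])

```text
time: 27.15
tool_pos: [0.5213, 0.2747, 0.3232]
tool_rot: [3.141, 0.001, -0.002]
contact_force: [-0.7, -0.7, 0.2]
opening: 0.0918
grip_force: 0.0
```

```bash
python3 - <<'E'
from h import *
s=observe();print(s['time'],s['tool_pos'],s['tool_rot'],s['opening'])
c=np.array([.505,-.220])
Q=cloud(shot('side'))
for z in ((.033,.045),(.085,.105)):
    p=near(Q,c,.05,*z);print('drift',len(p),circ(p) if len(p) else '')
W=cloud(shot('wrist'));c=np.array([.521,.2745])
for z in ((.015,.03),(.052,.07)):
    p=near(W,c,.07,*z);print('cap',len(p),circ(p) if len(p) else '')
cv2.imwrite('pics/l3.png',np.hstack([load(n)['img'][...,::-1] for n in ('side','wrist')])[::1,:][:, :][::2,::2])
E
```

```text
27.15 [0.52134119 0.27474715 0.32317022] [ 3.14092869e+00  6.37557744e-04 -1.55884611e-03] 0.09181366142925375
drift 120 (array([ 508.1, -213.9]), 25.4)
drift 0 
cap 10474 (array([519. , 273.9]), 62.0)
cap 1233 (array([519.2, 273.8]), 17.1)
```

View pics/l3.png

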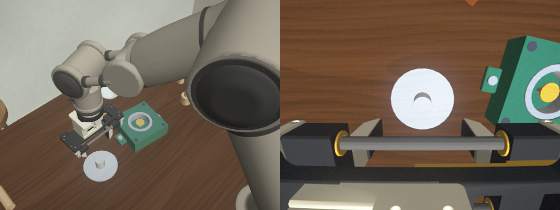

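>>> arm_command(xyz=[[-2,-1,-25],[0,0,-35],[0,0,-35],[0,0,-15],[0,0,-7],[0,0,0],[0,0,0]], spin=[0,0,0,0,0,0,0])

```text
time: 27.95
tool_pos: [0.5199, 0.2744, 0.2074]
tool_rot: [-3.141, -0.002, -0.001]
contact_force: [0.7, -0.5, -0.3]
opening: 0.0917
grip_force: 0.0
```

>>> arm_command(xyz=[[0,0,0],[0,0,0],[0,0,0],[0,0,0],[0,0,0],[0,0,0],[0,0,0],[0,0,0]], spin=[0,0,0,0,0,0,0,0], jaw=-1, squeeze=50)

```text
time: 28.75
tool_pos: [0.5194, 0.2745, 0.2063]
tool_rot: [3.141, 0.0, -0.001]
contact_force: [-0.4, -0.8, -0.4]
opening: 0.0329
grip_force: 50.1
```

>>> arm_command(xyz=[[0,0,15],[0,0,30],[0,0,30],[0,0,20],[2,-20,0],[4,-40,0],[4,-40,0],[4,-40,0],[4,-40,0],[4,-30,0],[2,-17,0],[0,0,0],[0,0,0],[0,0,0]], spin=[0,0,0,0,0,0,0,0,0,0,0,0,0,0])

```text
time: 30.15
tool_pos: [0.5431, 0.0485, 0.301]
tool_rot: [-3.141, 0.001, -0.0]
contact_force: [-0.2, 0.2, -3.4]
opening: 0.0328
grip_force: 50.0
```

```bash
python3 - <<'E'
from h import *
s=observe();print(s['time'],np.round(s['tool_pos'],4),s['tool_rot'],s['opening'],s['contact_force'])
c=np.array([.543,.0463]); zt=s['tool_pos'][2]-.206
for n in ('side','wrist','top'):
    Q=cloud(shot(n))
    for z in ((zt+.016,zt+.0265),(zt+.05,zt+.068)):
        p=near(Q,c,.075,*z);print(n,'cap',len(p),circ(p) if len(p) else '',np.median(p,0))
    b=near(Q,c,.12,.050,.0585); print('block',len(b),cv2.minAreaRect((b[:,:2]*1e3).astype(np.float32)) if len(b) else '')
    p=near(Q,(.505,-.22),.05,.085,.105);print('drift',len(p),circ(p) if len(p) else '')
cv2.imwrite('pics/l4.png',np.hstack([load(n)['img'][...,::-1] for n in ('side','wrist')])[::2,::2])
E
```

```text
30.15 [0.5431 0.0485 0.301 ] [-3.14128914e+00  1.01253911e-03 -1.13283003e-05] 0.032823446027398964 [-0.17533028  0.22951661 -3.39176018]
side cap 1464 (array([541.4,  51.5]), 62.9) [0.52018931 0.06396237 0.11499756]
side cap 148 (array([534.6,  50.1]), 35.1) [0.53281521 0.05411098 0.15174638]
block 2773 ((541.4389038085938, 46.7838249206543), (162.87445068359375, 164.08255004882812), 79.33499908447266)
drift 105 (array([ 505.1, -216.6]), 15.7)
wrist cap 17052 (array([543. ,  49.3]), 61.9) [0.5699886  0.04935973 0.11673761]
wrist cap 2928 (array([553.2,  49.3]), 28.0) [0.55282753 0.04931127 0.15447502]
block 10551 ((580.9374389648438, 37.6384162902832), (161.134765625, 79.35269165039062), 79.66239929199219)
drift 0 
top cap 0  [nan nan nan]
top cap 0  [nan nan nan]
block 433 ((543.819091796875, 44.83393478393555), (160.0450897216797, 158.04400634765625), 79.59630584716797)
drift 101 (array([ 507.4, -217.3]), 13.1)
  return _methods._mean(a, axis=axis, dtype=dtype,
  ret = um.true_divide(
```

View pics/l4.png

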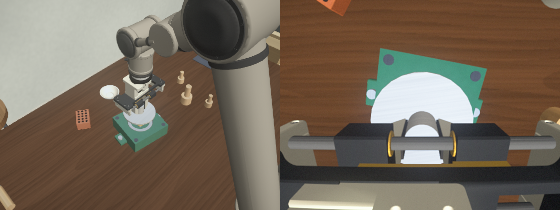

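>>> arm_command(xyz=[[-1,-2,0],[-1,-1.5,-10],[0,0,-12],[0,0,-10],[0,0,-4],[0,0,-2],[0,0,-1],[0,0,-1],[0,0,-1],[0,0,-1],[0,0,0],[0,0,0]], spin=[0,0,0,0,0,0,0,0,0,0,0,0])

```text
time: 31.5
tool_pos: [0.5414, 0.0442, 0.2594]
tool_rot: [3.141, -0.0, -0.001]
contact_force: [0.1, 0.2, -4.4]
opening: 0.0327
grip_force: 50.0
```

>>> arm_command(xyz=[[0,0,-1],[0,0,-1],[0,0,-1],[0,0,-1],[0,0,-1],[0,0,-1],[0,0,0],[0,0,0]], spin=[0,0,0,0,0,0,0,0])

```text
time: 32.3
tool_pos: [0.5414, 0.0442, 0.2536]
tool_rot: [3.141, -0.0, -0.001]
contact_force: [-2.7, -0.6, 2.7]
opening: 0.0327
grip_force: 50.0
```

>>> arm_command(xyz=[[0,0,-1],[0,0,-1],[0,0,-1],[0,0,-1],[0,0,-1],[0,0,-1],[0,0,-1],[0,0,-1],[0,0,-1],[0,0,0],[0,0,0],[0,0,0]], spin=[0,0,0,0,0,0,0,0,0,0,0,0])

```text
time: 33.5
tool_pos: [0.5412, 0.0442, 0.2472]
tool_rot: [3.141, -0.002, -0.001]
contact_force: [-10.4, -0.4, 27.4]
opening: 0.0324
grip_force: 50.0
```

```bash
python3 - <<'E'
from h import *
s=observe();print(s['time'],np.round(s['tool_pos'],4),s['contact_force'])
c=np.array([.5415,.0445])
for n in ('side','wrist'):
    Q=cloud(shot(n))
    b=near(Q,c,.085,.045,.0585);r=np.hypot(*(b[:,:2]-c).T);b=b[r>.068];f=near(Q,c,.058,.058,.0685);r=np.hypot(*(f[:,:2]-c).T);f=f[r>.025]
    print(n,'face',plane(b,c),'flange',plane(f,c),circ(f))
E
```

```text
33.5 [0.5412 0.0442 0.2472] [-10.43195303  -0.41276899  27.37243092]
side face (array([-0.14,  0.07]), np.float64(53.26), 959) flange (array([0.34, 0.1 ]), np.float64(61.4), 862) (array([540.8,  44.7]), 57.9)
wrist face (array([-0.06,  0.04]), np.float64(55.0), 10739) flange (array([0.02, 0.04]), np.float64(62.97), 13429) (array([541.5,  44.5]), 58.0)
```

>>> arm_command(xyz=[[0,0,1],[0,0,1],[0,0,0],[0,0,0]], spin=[0,0,0,0])

```text
time: 34.0
tool_pos: [0.5413, 0.0442, 0.2472]
tool_rot: [3.141, -0.001, -0.001]
contact_force: [-4.5, 0.5, 12.5]
opening: 0.0328
grip_force: 50.0
```

>>> arm_command(xyz=[[0,0,0],[0,0,0],[0,0,0],[0,0,0],[0,0,0],[0,0,0]], spin=[0,0,0,0,0,0], jaw=1)

```text
time: 34.6
tool_pos: [0.5414, 0.0442, 0.2462]
tool_rot: [3.142, 0.0, -0.001]
contact_force: [0.1, 0.5, -0.1]
opening: 0.0764
grip_force: 0.0
```

>>> arm_command(xyz=[[0,0,10],[0,0,30],[0,0,40],[-10,0,40],[-20,0,30],[-30,0,0],[-30,0,0],[-20,0,0],[0,0,0],[0,0,0]], spin=[0,0,0,0,0,0,0,0,0,0])

```text
time: 35.6
tool_pos: [0.4316, 0.0441, 0.3973]
tool_rot: [3.141, -0.002, -0.001]
contact_force: [0.3, 0.0, -0.3]
opening: 0.0921
grip_force: 0.0
```

```bash
python3 - <<'E'
from h import *
s=observe();print(s['time'],np.round(s['tool_pos'],4),s['contact_force'])
c=np.array([.5415,.0445])
for n in ('side','wrist','top'):
    Q=cloud(shot(n))
    b=near(Q,c,.085,.045,.0585);r=np.hypot(*(b[:,:2]-c).T);b=b[r>.068];f=near(Q,c,.058,.058,.0685);r=np.hypot(*(f[:,:2]-c).T);f=f[r>.025]
    if len(b)>10 and len(f)>10: print(n,'face',plane(b,c),'flange',plane(f,c))
cv2.imwrite('pics/l5.png',np.hstack([load(n)['img'][...,::-1] for n in ('side','top')])[::2,::2])
E
```

```text
35.6 [0.4316 0.0441 0.3973] [ 0.30303919  0.01885963 -0.34387869]
side face (array([0.09, 0.15]), np.float64(53.27), 1254) flange (array([0.1 , 0.17]), np.float64(61.39), 1374)
wrist face (array([-0.01,  0.06]), np.float64(54.94), 6967) flange (array([-0.  ,  0.03]), np.float64(62.94), 8852)
top face (array([0.11, 0.01]), np.float64(55.48), 1027) flange (array([0.2 , 0.05]), np.float64(63.41), 1240)
```

View pics/l5.png

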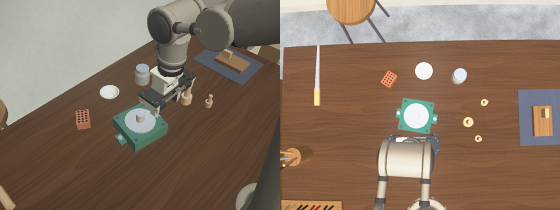

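The flange sits 8.0 mm above the face and level, so it is down. The drift at (467,122) stands upright, and the bystanders are unmoved.

```bash
python3 -c "
from cell import *
print(hand_in())"
```

```text
the job is handed in; nothing more can be done
None
```

The job is handed in: the cup measures flush with the block's face, the drift stands upright on the bench clear of the block, and the cap's flange is down level on the block, about 36 s in; the verdict was not shown.

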